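Gauge the dowel socket and fit the pin that matches

TASK

Feel how deep the dowel socket in the marble statue base is by gently setting the orange-handled depth rod down onto its bottom and resting there a moment, then put the rod back in its stand. Then take from the rack only the pin that fits that depth (its brass part must stand out exactly, the brass line level with the marble), push it gently but firmly onto the bottom of the socket and let go, so that it stands there fully home. Put no other pin in the socket, leave the other pins in the rack and everything else in place, and never press hard: the stone is brittle.

Things in the scene. Friction and masses are not known exactly. Their poses are not given: they have to be found in the camera images.
- rod_grip (a point): Middle of the orange handle of the depth rod (handle 22 mm across, 50 mm tall). Handle on top, below it a straight 10 mm steel shank 100 mm long, 150 mm in all, about 0.1 kg. This point is 125 mm above the tip; the point's z points up along the rod. At the start it stands upright, loosely, in its stand, tip 15 mm above the table. Thin coloured rings on the shank are 40 (white), 50 (yellow), 60 (red) and 70 mm (blue) from the tip.
- rod_tip (a point): Lower end of the depth rod, on its axis; slightly chamfered, 6 mm flat.
- stand: Dark wooden stand of the rod, fixed, 70 x 70 x 60 mm tall; origin at the centre of its underside. One round hole in the middle of its top, 13 mm across, its floor 15 mm above the table (45 mm deep).
- socket (a point): Centre of the mouth of the dowel socket in the top face of the white marble statue base (fixed; 130 x 130 mm top, 160 x 160 mm foot, the top 92 mm above the table). z up; x and y along the sides of the base. The socket is a vertical blind hole 17 mm across, flat at the bottom, where a cork pad gives about 1 mm under an 8 N push, 5 mm at most; its depth is 40, 50, 60 or 70 mm and differs from time to time: it has to be felt with the rod.
- rack: Low wooden pin rack, fixed, 60 x 190 x 45 mm tall; origin at the centre of its underside, long side along its y. Four upright holes at y = -67.5, -22.5, 22.5 and 67.5 mm hold one pin each, 35 mm deep (floor 10 mm above the table), 15.5 mm across. Which pin is in which hole varies.
- pin0_mid (a point): Middle of a loose round dowel pin, 14 mm across and 80 mm long, z along the pin to its brass end; stands upright in the rack. The upper 40 mm are brass, the rest steel, the foot chamfered. For a socket 40 mm deep: there the whole brass part stands out and the line between brass and steel is level with the marble.
- pin0_foot (a point): Centre of the foot (steel end) of the 80 mm pin.
- pin1_mid (a point): Middle of a loose round dowel pin, 14 mm across and 90 mm long, z along the pin to its brass end; stands upright in the rack. The upper 40 mm are brass, the rest steel, the foot chamfered. For a socket 50 mm deep: there the whole brass part stands out and the line between brass and steel is level with the marble.
- pin1_foot (a point): Centre of the foot (steel end) of the 90 mm pin.
- pin2_mid (a point): Middle of a loose round dowel pin, 14 mm across and 100 mm long, z along the pin to its brass end; stands upright in the rack. The upper 40 mm are brass, the rest steel, the foot chamfered. For a socket 60 mm deep: there the whole brass part stands out and the line between brass and steel is level with the marble.
- pin2_foot (a point): Centre of the foot (steel end) of the 100 mm pin.
- pin3_mid (a point): Middle of a loose round dowel pin, 14 mm across and 110 mm long, z along the pin to its brass end; stands upright in the rack. The upper 40 mm are brass, the rest steel, the foot chamfered. For a socket 70 mm deep: there the whole brass part stands out and the line between brass and steel is level with the marble.
- pin3_foot (a point): Centre of the foot (steel end) of the 110 mm pin.
- mallet: Bystander: rubber mallet lying down, origin under the centre of its head (60 mm across).
- spatula: Bystander: spatula lying on the bench, about 280 mm long.
- brush: Bystander: brush lying on the bench, about 200 mm long.
- jar: Bystander: amber jar with white lid, 64 mm across, 80 mm tall, origin under its centre.
- tub: Bystander: white plastic cup, 84 mm across, 85 mm tall, origin under its centre.
- chunk: Bystander: round lump of marble, about 72 mm across and 36 mm tall, origin under its centre.
- chip: Bystander: marble chip 45 x 30 x 18 mm, origin under its centre.
- plinth: The white marble statue base itself, fixed; origin at the centre of its underside, 92 mm below the mouth of the socket.
Mind the look-alikes: they are no part of the job. Several things look just like the stand: the one meant starts nearest to the robot's base.

How it is judged (in metres and radians):
On the way, in this order (a step that is already met when the one before it is completed fails the run):
1. the rod's tip rests on the bottom of the socket with more than 0.8 N, standing still and upright (z of rod_tip in the frame of socket below -0.035 m and horizontal distance between rod_tip and socket below 0.006 m and angle between rod_tip's own z axis and vertical below 0.15 rad and contact force between rod_c0 and anything else above 0.8 N and linear speed of rod below 0.01 m/s), for 0.2 s.
2. the rod is back in its stand and let go (horizontal distance between rod_tip and stand below 0.006 m and z of rod_tip in the frame of stand below 0.022 m and angle between rod_tip's own z axis and vertical below 0.12 rad and contact force between the fingers and rod below 0.1 N), for 0.2 s.
3. the matching pin is pushed onto the bottom of the socket with more than 2 N, its brass line level with the marble (((horizontal distance between pin0_foot and socket below 0.004 m and z of pin0_foot in the frame of socket between -0.0435 and -0.0365 m and angle between pin0_mid's own z axis and vertical below 0.12 rad and contact force between pin0_c0 and anything else above 2 N) or (horizontal distance between pin1_foot and socket below 0.004 m and z of pin1_foot in the frame of socket between -0.0535 and -0.0465 m and angle between pin1_mid's own z axis and vertical below 0.12 rad and contact force between pin1_c0 and anything else above 2 N) or (horizontal distance between pin2_foot and socket below 0.004 m and z of pin2_foot in the frame of socket between -0.0635 and -0.0565 m and angle between pin2_mid's own z axis and vertical below 0.12 rad and contact force between pin2_c0 and anything else above 2 N) or (horizontal distance between pin3_foot and socket below 0.004 m and z of pin3_foot in the frame of socket between -0.0735 and -0.0665 m and angle between pin3_mid's own z axis and vertical below 0.12 rad and contact force between pin3_c0 and anything else above 2 N))), for 0.1 s.
At the end, for the whole second after the job is handed in: The matching pin stands released in the socket, at rest, within 0.12 rad of upright, top 36.5 to 43.5 mm above the marble; the other pins are upright in their rack holes (within 15 mm); the rod is released in its stand, tip within 7 mm of the hole's floor (all of step 2 and ((horizontal distance between pin0_foot and socket below 0.004 m and z of pin0_foot in the frame of socket between -0.0435 and -0.0365 m and angle between pin0_mid's own z axis and vertical below 0.12 rad and linear speed of pin0 below 0.01 m/s and contact force between the fingers and pin0 below 0.1 N and distance of each of pin1_foot, pin2_foot, pin3_foot from where it was at the start of the episode below 0.015 m and angle between each of pin1_mid, pin2_mid, pin3_mid's own z axis and vertical below 0.15 rad) or (horizontal distance between pin1_foot and socket below 0.004 m and z of pin1_foot in the frame of socket between -0.0535 and -0.0465 m and angle between pin1_mid's own z axis and vertical below 0.12 rad and linear speed of pin1 below 0.01 m/s and contact force between the fingers and pin1 below 0.1 N and distance of each of pin0_foot, pin2_foot, pin3_foot from where it was at the start of the episode below 0.015 m and angle between each of pin0_mid, pin2_mid, pin3_mid's own z axis and vertical below 0.15 rad) or (horizontal distance between pin2_foot and socket below 0.004 m and z of pin2_foot in the frame of socket between -0.0635 and -0.0565 m and angle between pin2_mid's own z axis and vertical below 0.12 rad and linear speed of pin2 below 0.01 m/s and contact force between the fingers and pin2 below 0.1 N and distance of each of pin0_foot, pin1_foot, pin3_foot from where it was at the start of the episode below 0.015 m and angle between each of pin0_mid, pin1_mid, pin3_mid's own z axis and vertical below 0.15 rad) or (horizontal distance between pin3_foot and socket below 0.004 m and z of pin3_foot in the frame of socket between -0.0735 and -0.0665 m and angle between pin3_mid's own z axis and vertical below 0.12 rad and linear speed of pin3 below 0.01 m/s and contact force between the fingers and pin3 below 0.1 N and distance of each of pin0_foot, pin1_foot, pin2_foot from where it was at the start of the episode below 0.015 m and angle between each of pin0_mid, pin1_mid, pin2_mid's own z axis and vertical below 0.15 rad))); the robot touches nothing.
It fails at once if the foot of the rod or of a pin (its lowest 25 to 30 mm) is pressed on the marble base or in its socket with more than 25 N ((horizontal distance between rod_tip and socket below 0.08 m and contact force between rod_c0 and anything else above 25 N) or (horizontal distance between pin0_foot and socket below 0.08 m and contact force between pin0_c0 and anything else above 25 N) or (horizontal distance between pin1_foot and socket below 0.08 m and contact force between pin1_c0 and anything else above 25 N) or (horizontal distance between pin2_foot and socket below 0.08 m and contact force between pin2_c0 and anything else above 25 N) or (horizontal distance between pin3_foot and socket below 0.08 m and contact force between pin3_c0 and anything else above 25 N)).
It fails at once if the gripper or arm presses on the marble base with more than 15 N (contact force between any of the fingers, the arm and plinth above 15 N).
It fails at once if a pin that does not match is sunk too deep in the socket, or is let go there standing too tall ((horizontal distance between pin0_foot and socket below 0.008 m and z of pin0_foot in the frame of socket below -0.0445 m) or (horizontal distance between pin0_foot and socket below 0.008 m and z of pin0_foot in the frame of socket between -0.0355 and -0.02 m and contact force between the fingers and pin0 below 0.1 N and linear speed of pin0 below 0.004 m/s) or (horizontal distance between pin1_foot and socket below 0.008 m and z of pin1_foot in the frame of socket below -0.0545 m) or (horizontal distance between pin1_foot and socket below 0.008 m and z of pin1_foot in the frame of socket between -0.0455 and -0.02 m and contact force between the fingers and pin1 below 0.1 N and linear speed of pin1 below 0.004 m/s) or (horizontal distance between pin2_foot and socket below 0.008 m and z of pin2_foot in the frame of socket below -0.0645 m) or (horizontal distance between pin2_foot and socket below 0.008 m and z of pin2_foot in the frame of socket between -0.0555 and -0.02 m and contact force between the fingers and pin2 below 0.1 N and linear speed of pin2 below 0.004 m/s) or (horizontal distance between pin3_foot and socket below 0.008 m and z of pin3_foot in the frame of socket below -0.0745 m) or (horizontal distance between pin3_foot and socket below 0.008 m and z of pin3_foot in the frame of socket between -0.0655 and -0.02 m and contact force between the fingers and pin3 below 0.1 N and linear speed of pin3 below 0.004 m/s)).
It fails at once if two pins are away from their holes in the rack (distance of each of pin1_foot, pin0_foot from where it was at the start of the episode above 0.04 m or distance of each of pin2_foot, pin0_foot from where it was at the start of the episode above 0.04 m or distance of each of pin2_foot, pin1_foot from where it was at the start of the episode above 0.04 m or distance of each of pin3_foot, pin0_foot from where it was at the start of the episode above 0.04 m or distance of each of pin3_foot, pin1_foot from where it was at the start of the episode above 0.04 m or distance of each of pin3_foot, pin2_foot from where it was at the start of the episode above 0.04 m).
It fails at once if a bystander is moved by more than 40 mm (distance of any of mallet, spatula, brush, jar, tub, chunk, chip from where it was at the start of the episode above 0.04 m).
It also fails if it takes over 72 s, if anything falls off the work surface, if the arm or the gripper's body presses on something with over 40 N, if the wrist force passes 120 N, or if a joint passes its speed limit or range.

ROBOT

A 7-joint arm with a two-finger parallel gripper is mounted at the origin on the work surface. World frame = base frame: x ahead of the robot, y to its left, z up, the work surface at z = 0. Lengths are in mm, angles in rad, forces in N, time in s.
With the tool pointing down it reaches from about 400 to 850 mm from the base axis. Payload 4.5 kg.
Tool frame: the origin (TCP) lies between the finger pads; the fingertips stand 8 mm ahead of it and the grasp point (between the pads) lies 11 mm behind it; z points along the fingers, y is the line along which they close (so a half turn about z gives the same grasp; the last joint's range is limited). The gripper opens to 88 mm and grips with 3 to 60 N. Pads are 18 mm wide; open, the fingers measure 123 mm over their backs; the gripper's body (75 mm by 187 mm) begins 45 mm behind the grasp point.
Start: joints at [1.368, 0.689, -0.195, 1.565, 0.157, 0.902, -0.215], TCP at [146.648, -607.575, 246.743] pointing down, gripper open.
Joint ranges: [-3.01, 3.01], [-0.46, 2.08], [-1.47, 1.51], [0.13, 2.56], [-1, 4.14], [0.04, 2.09], [-2.66, 2.66]. Speed limits (rad/s): [2.57, 2.57, 3.14, 3.14, 3.14, 3.14, 3.14].

INTERFACE

Orientations are given as a unit quaternion [w, x, y, z].
In Python, from rig import * gives the robot as it stands. The module is installed in compiled form; this text tells all that it offers.
- The arm moves only by the shell command python3 -m crank 'ROWS' [FORCE]. ROWS is JSON, a list of rows, each an object of numbers: "hand": the opening, from 0 (shut) to 1 (fully open); "dx", "dy", "dz": the shift along the tool's x, y, z in cm; "ax", "ay", "az": the turn, a rotation vector about the tool's x, y, z in degrees. In form: [{"hand": .., "dx": .., "dy": .., "dz": .., "ax": .., "ay": .., "az": ..}, ...]. A call has 1 to 12 rows; each row shifts and turns the commanded pose from where the row before left it, along the tool's axes as they then stand; what a row does not reach is not made up. A row lasts 1/10 s, in which the tool goes at most 50 mm and 8.59 degrees, less where a joint would pass 70% of its speed; a pose out of reach is approached as far as the arm can. A call is refused whole if a number of a shift passes 5 or a number of a turn 8.59, either way. A call with a gripper value outside its range is refused whole. The fingers move at their own pace and stop on an object; FORCE is the grip in N (left out, the last holds). Time passes only in rows, so rows that do not move let the fingers close. It gives the time, the measured TCP pose, the force, the opening and the grip force at its end, in the units of the state.
- sense(): the state, without advancing time (a new reading comes with each control period).
- camera(name): name is "side" or "top"; returns a dict with "image" (480x640x3 uint8, red, green, blue), "depth" (480x640 float32, mm along the optical axis (not along the pixel's ray), 0 where there is no reading), "K" (3x3 intrinsics, pixels), "view" (4x4, takes a point from world to camera coordinates). Camera axes: x right, y down, z forward; pixel columns grow to the right and rows downward; lengths in mm; the calibration is good to about 2 mm. A picture is of the moment at which its call begins.
- sign_off(): hands the job in; it is judged then, once.
Trained networks look in the newest picture that a camera, given by its name, has taken for a name from the list of things; names that differ only in an ending like _2 or _b are one class to them, and where a whole thing is asked for, a point or a joint stands for the part that bears it (a point fixed in the world has none). Each returns a list of dicts, best first, with "score" (0 to 1); they miss things now and then, are a little off and sometimes report something else, mostly with a low value. They report only what shows in the picture. A call takes as long as a camera call. They do not tell look-alikes from the thing itself.
- boxes_of(camera, query): "point" ([x, y, z] in mm, in the coordinates of the camera as it stood for that picture, good to about 4 mm: the middle of the surface that is visible of it).
- outline_of(camera, query): "pixels" (480x640 bool, what is visible of it).
- place_of(camera, query): "point" ([x, y, z] in mm, in the coordinates of the camera as it stood for that picture, good to about 4 mm: a listed point, or the origin of a listed thing).
The state is a dict: "time": time; "qpos": joint angles; "joint_velocities": joint speeds; "joint_efforts": joint torques, N m; "position": TCP position; "tcp_rot": TCP orientation; "force": force on the tool from outside, world axes, zero at the start; "torque": the same for the moment, N m; "finger_gap": finger opening in mm; "finger_force": force on a finger pad.
Only numpy, scipy, OpenCV 4.12 (cv2) and the standard library are available. Lean on these libraries where they do the work, as an engineer would, in place of code of your own. Each camera call takes 0.05 s, during which the arm holds its last target. There are 200 camera calls.

## Working session

There is one attempt and no reset: what is moved stays moved. The work goes in short steps, Python scripts to look and compute and a shell command to move; the robot and the scene stay as the last step left them, time stands still between calls to the robot, and variables do not carry over. Pictures are saved under pics/ and viewed, at most 10 in all, crops included, and the job is handed in when it is done.

```bash
mkdir -p pics
cat > h.py <<'E'
from rig import *
import numpy as np, cv2
def w(c,p):
    V=np.array(c["view"]); return (np.linalg.inv(V)@np.r_[p,1])[:3]
def px(c,P):
    V=np.array(c["view"]);p=c["K"]@(V@np.r_[P,1])[:3]; return p[:2]/p[2]
E
python3 - <<'E'
from h import *
s=sense();print(s["time"],s["position"],s["tcp_rot"],s["force"],s["finger_gap"])
ims=[]
for n in("top","side"):
    c=camera(n);cv2.imwrite(f"pics/{n}0.png",c["image"][...,::-1])
    print(n,np.round(c["K"],1).tolist(),np.round(np.linalg.inv(c["view"]),2).tolist())
    for q in("rod_grip","rod_tip","stand","socket","rack","pin0_mid","pin1_mid","pin2_mid","pin3_mid","plinth","mallet","jar","tub"):
        for r in place_of(n,q)[:4]:
            P=w(c,r["point"]);print(n,q,round(r["score"],2),P.round(0),px(c,P).round(0))
E
```

```text
0.0 [ 146.43186469 -606.97064016  245.91176259] [-9.02534845e-04  9.92995530e-01  1.18148364e-01 -1.65360280e-04] [ 0.55936704 -0.45730962 -0.0090452 ] 88.30620502393288
top [[539.3, 0.0, 321.0], [0.0, 539.3, 246.6], [0.0, 0.0, 1.0]] [[-0.01, -1.0, 0.09, 444.03], [-1.0, 0.01, 0.01, 57.51], [-0.01, -0.09, -1.0, 1465.68], [0.0, 0.0, 0.0, 1.0]]
top rod_grip 0.68 [475. 348. 139.] [207. 283.]
top stand 0.84 [601. 293.   1.] [239. 238.]
top stand 0.7 [498. 487.  -1.] [168. 276.]
top stand 0.69 [474. 348.   2.] [219. 284.]
top stand 0.57 [634. 468.  -2.] [175. 226.]
top socket 0.94 [603.  14.  91.] [342. 231.]
top socket 0.75 [759. 260.  -3.] [251. 181.]
top rack 0.97 [ 502. -253.    2.] [440. 271.]
top rack 0.5 [474. 349.   2.] [218. 284.]
top pin0_mid 0.38 [ 504. -276.   51.] [453. 269.]
top pin1_mid 0.44 [ 504. -183.   54.] [418. 270.]
top pin2_mid 0.5 [ 499. -227.   63.] [435. 271.]
top pin3_mid 0.38 [ 503. -322.   64.] [472. 269.]
top plinth 0.57 [600.  12.  -0.] [342. 236.]
top plinth 0.27 [760. 256.  -5.] [253. 180.]
top plinth 0.22 [ 501. -274.   50.] [452. 270.]
top mallet 0.57 [ 7
[... 793 characters left out ...]
.44 [608.  14.  93.] [303. 229.]
side pin2_mid 0.61 [ 503. -224.   58.] [383. 212.]
side pin2_mid 0.34 [ 505. -320.   14.] [396. 212.]
side pin3_mid 0.44 [ 503. -322.   67.] [398. 195.]
side pin3_mid 0.35 [ 502. -252.    1.] [386. 227.]
side pin3_mid 0.16 [362. -18.  -0.] [402. 285.]
side plinth 0.77 [606.  14.   0.] [304. 263.]
side plinth 0.22 [ 348. -176.   -3.] [432. 257.]
side mallet 0.7 [ 756. -130.    0.] [283. 223.]
side mallet 0.62 [478. 352.   1.] [272. 365.]
side mallet 0.35 [ 505. -273.   52.] [390. 207.]
side jar 0.79 [ 719. -373.    1.] [336. 193.]
side jar 0.16 [ 501. -252.    0.] [387. 228.]
side tub 0.69 [605.  15.  -0.] [304. 263.]
side tub 0.57 [762. 255.  -3.] [189. 296.]
```

View both.

View pics/top0.png

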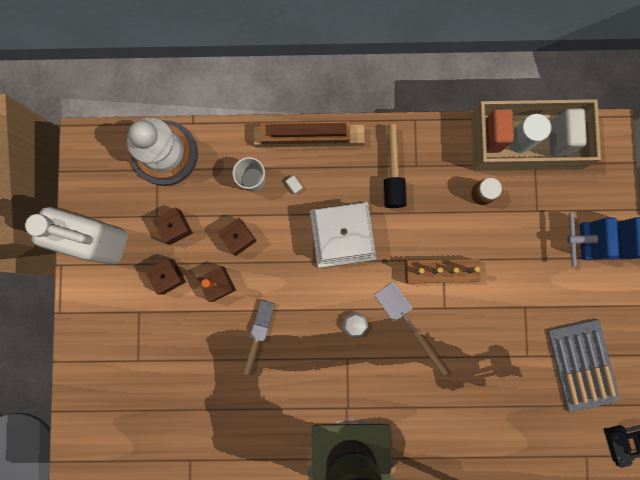

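View pics/side0.png

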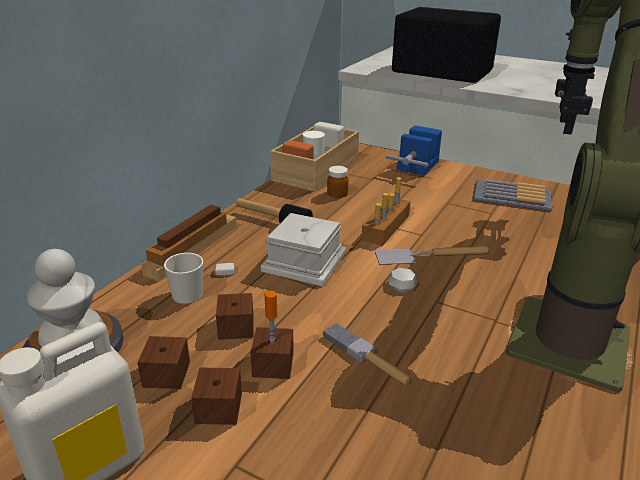

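Top: the rod's orange handle at (207,283) stands in the stand nearest the base (213,284). Look-alike stands: (239,237), (172,227), (164,276). The socket is at (343,231) and the pins are at (422–478,270). The side view agrees: rod at (271,305), pins at (377–398,180–220). I'll refine these and check the choice in one close crop.

```bash
cat >> h.py <<'E'
def onplane(c,uv,z):
    V=np.linalg.inv(c["view"]);d=V[:3,:3]@np.linalg.inv(c["K"])@np.r_[uv,1];o=V[:3,3]
    return o+d*(z-o[2])/d[2]
def blobs(m,amin=4):
    n,l,st,ce=cv2.connectedComponentsWithStats(m.astype(np.uint8))
    return [(ce[i],st[i]) for i in range(1,n) if st[i,4]>=amin]
def cloud(c):
    v,u=np.mgrid[:480,:640];D=c["depth"];P=np.linalg.inv(c["K"])@np.stack([u.ravel()*D.ravel(),v.ravel()*D.ravel(),D.ravel()])
    V=np.linalg.inv(c["view"]);return (V[:3,:3]@P+V[:3,3:]).T.reshape(480,640,3)
E
cat > m.py <<'E'
from h import *
t=camera("top");s=camera("side")
for n,c in(("top",t),("side",s)):
    h=cv2.cvtColor(c["image"],cv2.COLOR_RGB2HSV);W=cloud(c)
    o=(h[...,0]<14)&(h[...,1]>210)&(h[...,2]>120)&(W[...,1]>250)&(W[...,2]>100)
    print(n,"orange",[(a.round(1),b.tolist()) for a,b in blobs(o)], "W",W[o].mean(0).round(1),"zmax",np.percentile(W[o][:,2],[5,50,95]).round(0))
    # top face
    q=o&(W[...,2]>160); v,u=np.nonzero(q); print(" topface",onplane(c,(u.mean(),v.mean()),165).round(1),q.sum())
    # pins
    m=(W[...,2]>60)&(W[...,0]>440)&(W[...,0]<560)&(W[...,1]>-360)&(W[...,1]<-150)
    for a,b in blobs(m):
        u0,v0,ww,hh,_=b;sub=np.zeros_like(m);sub[v0:v0+hh,u0:u0+ww]=m[v0:v0+hh,u0:u0+ww]
        P=W[sub];zt=np.percentile(P[:,2],90);f=sub&(W[...,2]>zt-4);v,u=np.nonzero(f)
        print(" pin",b.tolist(),"ztop",zt.round(1),"xy",np.median(P[:,:2],0).round(1),"plane",onplane(c,(u.mean(),v.mean()),zt).round(1))
    # socket: dark in marble top
    r=px(c,[603,14,92]).astype(int);g=h[...,2].astype(int)
    win=np.zeros(g.shape,bool);win[r[1]-10:r[1]+11,r[0]-12:r[0]+13]=1
    med=np.median(g[win]);k=win&(g<med-50)
    for a,b in blobs(k):print(" socket",a.round(1),b.tolist(),onplane(c,a,92).round(1))
    mt=(abs(W[...,2]-92)<6)&(abs(W[...,0]-603)<90)&(abs(W[...,1]-14)<90)
    rc=cv2.minAreaRect(W[mt][:,:2].astype(np.float32)); print(" marble top rect",rc,W[mt][:,2].mean())
    st=(abs(W[...,2]-60)<5)&(abs(W[...,0]-475)<60)&(abs(W[...,1]-348)<60)
    print(" stand top",cv2.minAreaRect(W[st][:,:2].astype(np.float32)))
a=t["image"][200:320,150:390];b=s["image"][180:400,180:420]
a=cv2.resize(a,(480,240),interpolation=2);b=cv2.resize(b,(600,550))[:, :320]
cv2.imwrite("pics/crop1.png",np.hstack([cv2.copyMakeBorder(a,0,310,0,0,0),b])[...,::-1])
E
python3 m.py; python3 -m crank '[{"az":7},{"az":6.6},{"dz":0},{"dz":0}]'; python3 -c "
from h import *;s=sense();print(np.round(s['qpos'],3),s['tcp_rot'],s['position'])"
```

```text
[ 1.368  0.689 -0.195  1.565  0.157  0.903 -0.215] [4.89657322e-05 9.92993383e-01 1.18169962e-01 6.14291580e-06] [ 146.65065251 -607.57148888  246.76566315]m.py:6: RuntimeWarning: Mean of empty slice.
  print(n,"orange",[(a.round(1),b.tolist()) for a,b in blobs(o)], "W",W[o].mean(0).round(1),"zmax",np.percentile(W[o][:,2],[5,50,95]).round(0))
  ret = um.true_divide(
Traceback (most recent call last):
  File "m.py", line 6, in <module>
    print(n,"orange",[(a.round(1),b.tolist()) for a,b in blobs(o)], "W",W[o].mean(0).round(1),"zmax",np.percentile(W[o][:,2],[5,50,95]).round(0))
                                                                                                     ~~~~~~~~~~~~~^^^^^^^^^^^^^^^^^^^^^
IndexError: index -1 is out of bounds for axis 0 with size 0
$[0]: bad value
```

```bash
sed -i 's/o=(h.*$/o=(h[...,0]<14)\&(h[...,1]>190)\&(h[...,2]>100)\&(abs(W[...,0]-475)<40)\&(abs(W[...,1]-348)<40)\&(W[...,2]>105)/' m.py
python3 - <<'E'
from h import *
c=camera("top");W=cloud(c);h=cv2.cvtColor(c["image"],cv2.COLOR_RGB2HSV)
print(W[283,207],c["depth"][283,207],h[283,204:211].tolist(), W[231,343],W[240,330])
E
python3 -m crank '[{"hand":1,"dx":0,"dy":0,"dz":0,"ax":0,"ay":0,"az":7},{"hand":1,"dx":0,"dy":0,"dz":0,"ax":0,"ay":0,"az":6.6},{"hand":1,"dx":0,"dy":0,"dz":0,"ax":0,"ay":0,"az":0}]'; python3 -c "
from h import *;s=sense();print(np.round(s['qpos'],3),s['tcp_rot'],s['position'])"; python3 m.py
```

```text
[473.74504766 343.45003218 166.01394452] 1299.4504 [[11, 196, 202], [11, 196, 204], [11, 197, 206], [11, 195, 208], [11, 195, 209], [11, 196, 185], [11, 204, 136]] [612.14743623   9.00722444  21.49071829] [581.24771401  45.00575046  91.70418715]
time: 1.85
position: [146.7, -607.6, 246.8]
tcp_rot: [0.0, 1.0, -0.0, -0.0]
force: [-0.7, 0.3, 0.8]
finger_gap: 88.2
finger_force: 0.0
[ 1.329  0.686 -0.125  1.568  0.102  0.894 -0.404] [ 1.32004044e-04  9.99999895e-01 -4.04236847e-04 -1.70921729e-04] [ 146.7311735  -607.57565375  246.79749951]
top orange [(array([206.9, 283.2]), [202, 279, 11, 9, 81])] W [473.3 345.1 159.7] zmax [137. 163. 169.]
 topface [474.4 346.3 165. ] 60
 pin [434, 267, 9, 7, 44] ztop 112.3 xy [ 500.3 -226.9] plane [ 500.3 -229.7  112.3]
 pin [451, 267, 9, 6, 36] ztop 95.8 xy [ 500.4 -272.3] plane [ 501.9 -273.9   95.8]
 pin [469, 266, 12, 7, 58] ztop 122.1 xy [ 500.9 -316. ] plane [ 501.6 -319.3  122.1]
 pin [417, 268, 8, 6, 37] ztop 103.2 xy [ 500.8 -183. ] plane [ 500.8 -184.1  103.2]
 socket [343.6 231.1] [341, 228, 7, 7, 38] [603.7  10.   92. ]
 marble top rect ((
[... 279 characters left out ...]
10]), (array([271.5, 307.5]), [265, 294, 12, 25, 130])] W [472.2 355.2 142.7] zmax [119. 143. 164.]
 topface [473.  354.8 165. ] 23
 pin [395, 177, 6, 22, 110] ztop 119.3 xy [ 502.8 -313.9] plane [ 504.6 -316.4  119.3]
 pin [382, 193, 12, 20, 160] ztop 107.5 xy [ 502.  -226.9] plane [ 504.4 -228.7  107.5]
 pin [375, 203, 6, 17, 86] ztop 100.8 xy [ 501.3 -178.4] plane [ 501.8 -179.5  100.8]
 socket [303.9 229.7] [301, 228, 7, 4, 19] [606.2  12.7  92. ]
 marble top rect ((605.49609375, 11.925315856933594), (134.83514404296875, 140.41685485839844), 8.530303001403809) 92.32007068343061
 stand top ((476.8995361328125, 349.1322937011719), (70.48329162597656, 78.03998565673828), 25.756389617919922)
```

```bash
python3 -m crank '[{"hand":1,"dx":0,"dy":0,"dz":0,"ax":0,"ay":0,"az":-8.5},{"hand":1,"dx":0,"dy":0,"dz":0,"ax":0,"ay":0,"az":-8.5},{"hand":1,"dx":0,"dy":0,"dz":0,"ax":0,"ay":0,"az":-8.5},{"hand":1,"dx":0,"dy":0,"dz":0,"ax":0,"ay":0,"az":-8.5},{"hand":1,"dx":0,"dy":0,"dz":0,"ax":0,"ay":0,"az":-8.5},{"hand":1,"dx":0,"dy":0,"dz":0,"ax":0,"ay":0,"az":-8.5},{"hand":1,"dx":0,"dy":0,"dz":0,"ax":0,"ay":0,"az":-8.5},{"hand":1,"dx":0,"dy":0,"dz":0,"ax":0,"ay":0,"az":-8.5},{"hand":1,"dx":0,"dy":0,"dz":0,"ax":0,"ay":0,"az":-8.5},{"hand":1,"dx":0,"dy":0,"dz":0,"ax":0,"ay":0,"az":-8.5},{"hand":1,"dx":0,"dy":0,"dz":0,"ax":0,"ay":0,"az":-5}]'; python3 -m crank '[{"hand":1,"dx":3,"dy":3.5,"dz":0,"ax":0,"ay":0,"az":0},{"hand":1,"dx":3,"dy":3.5,"dz":0,"ax":0,"ay":0,"az":0},{"hand":1,"dx":3,"dy":3.5,"dz":0,"ax":0,"ay":0,"az":0},{"hand":1,"dx":3,"dy":3.5,"dz":0,"ax":0,"ay":0,"az":0},{"hand":1,"dx":3,"dy":3.5,"dz":0,"ax":0,"ay":0,"az":0},{"hand":1,"dx":3,"dy":3.5,"dz":0,"ax":0,"ay":0,"az":0},{"hand":1,"dx":3,"dy":3.5,"dz":0,"ax":0,"ay":0,"az":0},{"hand":1,"dx":3,"dy":3.5,"dz":0,"ax":0,"ay":0,"az":0},{"hand":1,"dx":3,"dy":3.5,"dz":0,"ax":0,"ay":0,"az":0},{"hand":1,"dx":3,"dy":3.5,"dz":0,"ax":0,"ay":0,"az":0},{"hand":1,"dx":3,"dy":3.5,"dz":0,"ax":0,"ay":0,"az":0}]'; python3 -c "
from h import *;s=sense();print(np.round(s['qpos'],3),s['tcp_rot'],s['position'])"
```

```text
time: 3.05
position: [146.3, -607.7, 246.7]
tcp_rot: [0.0, 0.705, 0.709, -0.0]
force: [0.1, -0.9, -0.2]
finger_gap: 87.7
finger_force: 0.0
time: 4.15
position: [533.1, -276.7, 246.9]
tcp_rot: [0.0, 0.707, 0.708, -0.0]
force: [-0.2, -0.8, 0.3]
finger_gap: 88.2
finger_force: 0.0
[ 0.697  0.693 -0.526  1.632  0.413  0.928  0.023] [ 2.94387156e-04  7.06575338e-01  7.07637760e-01 -7.89437097e-05] [ 533.06505757 -276.72454316  246.89402385]
```

View pics/crop1.png

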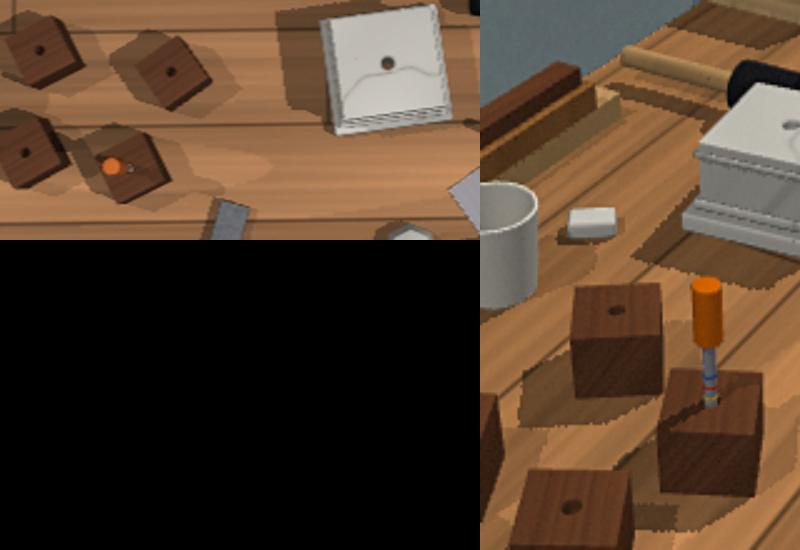

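The crop confirms it: the orange handle at (707,310) stands in the stand at (710,430), and no other stand holds a rod. Moving above it now.

```bash
python3 -m crank '[{"hand":1,"dx":5,"dy":0.5,"dz":0,"ax":0,"ay":0,"az":0},{"hand":1,"dx":5,"dy":0.5,"dz":0,"ax":0,"ay":0,"az":0},{"hand":1,"dx":5,"dy":0,"dz":0,"ax":0,"ay":0,"az":0},{"hand":1,"dx":5,"dy":0,"dz":0,"ax":0,"ay":0,"az":0},{"hand":1,"dx":5,"dy":0,"dz":0,"ax":0,"ay":0,"az":0},{"hand":1,"dx":5,"dy":0,"dz":0,"ax":0,"ay":0,"az":0},{"hand":1,"dx":5,"dy":-1,"dz":0,"ax":0,"ay":0,"az":0},{"hand":1,"dx":5,"dy":-1,"dz":0,"ax":0,"ay":0,"az":0},{"hand":1,"dx":5,"dy":-1,"dz":0,"ax":0,"ay":0,"az":0},{"hand":1,"dx":5,"dy":-1,"dz":0,"ax":0,"ay":0,"az":0},{"hand":1,"dx":5,"dy":-1,"dz":0,"ax":0,"ay":0,"az":0},{"hand":1,"dx":5,"dy":-1,"dz":0,"ax":0,"ay":0,"az":0}]'; python3 -m crank '[{"hand":1,"dx":2.4,"dy":-0.9,"dz":0,"ax":0,"ay":0,"az":0},{"hand":1,"dx":0,"dy":0,"dz":0,"ax":0,"ay":0,"az":0},{"hand":1,"dx":0,"dy":0,"dz":0,"ax":0,"ay":0,"az":0}]'; python3 -c "
from h import *;s=sense();print(np.round(s['qpos'],3),s['tcp_rot'],s['position'])"
```

```text
time: 5.35
position: [482.8, 317.7, 246.9]
tcp_rot: [0.0, 0.707, 0.708, 0.0]
force: [0.7, -0.0, -0.7]
finger_gap: 88.0
finger_force: 0.0
time: 5.65
position: [474.3, 339.7, 246.6]
tcp_rot: [0.0, 0.707, 0.708, -0.0]
force: [-0.3, -1.2, 0.0]
finger_gap: 87.7
finger_force: 0.0
[-0.432  0.661 -0.464  1.686  0.365  0.881 -1.045] [ 3.93928002e-04  7.06504293e-01  7.07708601e-01 -2.54189730e-04] [474.2938945  339.68065682 246.57363152]
```

```bash
python3 -m crank '[{"hand":1,"dx":0.7,"dy":0,"dz":4,"ax":0,"ay":0,"az":0},{"hand":1,"dx":0,"dy":0,"dz":4,"ax":0,"ay":0,"az":0},{"hand":1,"dx":0,"dy":0,"dz":3.5,"ax":0,"ay":0,"az":0},{"hand":1,"dx":0,"dy":0,"dz":0,"ax":0,"ay":0,"az":0},{"hand":0,"dx":0,"dy":0,"dz":0,"ax":0,"ay":0,"az":0},{"hand":0,"dx":0,"dy":0,"dz":0,"ax":0,"ay":0,"az":0},{"hand":0,"dx":0,"dy":0,"dz":0,"ax":0,"ay":0,"az":0},{"hand":0,"dx":0,"dy":0,"dz":0,"ax":0,"ay":0,"az":0},{"hand":0,"dx":0,"dy":0,"dz":0,"ax":0,"ay":0,"az":0},{"hand":0,"dx":0,"dy":0,"dz":0,"ax":0,"ay":0,"az":0},{"hand":0,"dx":0,"dy":0,"dz":0,"ax":0,"ay":0,"az":0}]' 20
```

```text
time: 6.75
position: [474.3, 347.0, 131.8]
tcp_rot: [0.0, 0.707, 0.707, 0.0]
force: [0.1, 0.8, 0.7]
finger_gap: 34.2
finger_force: 0.0
```

```bash
python3 -m crank '[{"hand":0,"dx":0,"dy":0,"dz":0,"ax":0,"ay":0,"az":0},{"hand":0,"dx":0,"dy":0,"dz":0,"ax":0,"ay":0,"az":0},{"hand":0,"dx":0,"dy":0,"dz":0,"ax":0,"ay":0,"az":0},{"hand":0,"dx":0,"dy":0,"dz":0,"ax":0,"ay":0,"az":0},{"hand":0,"dx":0,"dy":0,"dz":0,"ax":0,"ay":0,"az":0}]'; python3 -m crank '[{"hand":0,"dx":0,"dy":0,"dz":-1,"ax":0,"ay":0,"az":0},{"hand":0,"dx":0,"dy":0,"dz":-2,"ax":0,"ay":0,"az":0},{"hand":0,"dx":0,"dy":0,"dz":-2,"ax":0,"ay":0,"az":0},{"hand":0,"dx":0,"dy":0,"dz":-2,"ax":0,"ay":0,"az":0},{"hand":0,"dx":0,"dy":0,"dz":-2,"ax":0,"ay":0,"az":0},{"hand":0,"dx":0,"dy":0,"dz":-2,"ax":0,"ay":0,"az":0},{"hand":0,"dx":0,"dy":0,"dz":-1,"ax":0,"ay":0,"az":0}]'
```

```text
time: 7.25
position: [474.4, 346.9, 131.7]
tcp_rot: [0.0, 0.707, 0.707, 0.0]
force: [-0.1, 0.5, -0.7]
finger_gap: 21.1
finger_force: 20.0
time: 7.95
position: [474.5, 347.5, 253.9]
tcp_rot: [0.0, 0.707, 0.707, 0.001]
force: [1.1, 1.1, -1.5]
finger_gap: 21.4
finger_force: 20.0
```

```bash
python3 -m crank '[{"hand":0,"dx":-3.8,"dy":1.5,"dz":0,"ax":0,"ay":0,"az":0},{"hand":0,"dx":-3.8,"dy":1.5,"dz":0,"ax":0,"ay":0,"az":0},{"hand":0,"dx":-3.8,"dy":1.5,"dz":0,"ax":0,"ay":0,"az":0},{"hand":0,"dx":-3.8,"dy":1.5,"dz":0,"ax":0,"ay":0,"az":0},{"hand":0,"dx":-3.8,"dy":1.5,"dz":0,"ax":0,"ay":0,"az":0},{"hand":0,"dx":-3.8,"dy":1.5,"dz":0,"ax":0,"ay":0,"az":0},{"hand":0,"dx":-3.8,"dy":1.5,"dz":0,"ax":0,"ay":0,"az":0},{"hand":0,"dx":-3.8,"dy":1.5,"dz":0,"ax":0,"ay":0,"az":0},{"hand":0,"dx":-3.2,"dy":1,"dz":0,"ax":0,"ay":0,"az":0},{"hand":0,"dx":0,"dy":0,"dz":3,"ax":0,"ay":0,"az":0},{"hand":0,"dx":0,"dy":0,"dz":0,"ax":0,"ay":0,"az":0},{"hand":0,"dx":0,"dy":0,"dz":0,"ax":0,"ay":0,"az":0}]'
python3 - <<'E'
from h import *
s=sense();print(s["position"],s["tcp_rot"])
c=camera("side");t=camera("top")
for n,cc in(("side",c),("top",t)):
    for q in("rod_tip","rod_grip","socket"):
        for r in place_of(n,q)[:2]:
            P=w(cc,r["point"]);print(n,q,round(r["score"],2),P.round(1),px(cc,P).round(1))
p=s["position"];print("tip expected px side",px(c,[p[0],p[1],107]).round(1),"axis z150",px(c,[p[0],p[1],150]).round(1),"top grip",px(t,[p[0],p[1],p[2]]).round(1))
a=cv2.resize(c["image"][150:270,240:370],(650,600),interpolation=cv2.INTER_CUBIC)
cv2.imwrite("pics/crop2.png",a[...,::-1])
E
```

```text
time: 9.15
position: [603.3, 11.9, 221.6]
tcp_rot: [-0.001, 0.707, 0.707, -0.0]
force: [0.9, 1.2, -0.4]
finger_gap: 21.4
finger_force: 20.0
[603.2627303   11.8747608  221.58214966] [-1.00965856e-03  7.06774450e-01  7.07438077e-01 -4.73633626e-04]
side rod_tip 0.6 [ 5.033e+02 -2.521e+02 -1.000e-01] [386.1 227.3]
side rod_tip 0.57 [606.2  13.1 100.7] [303.8 226.6]
side rod_grip 0.91 [601.3  12.2 228.4] [305.8 177. ]
side socket 0.8 [603.7   8.2  92.3] [305.7 229.1]
side socket 0.31 [605.7  15.3 231.8] [303.4 175.7]
top socket 0.74 [606.9  12.8  91.4] [342.4 229.9]
tip expected px side [305.1 224.3] axis z150 [305.1 208. ] top grip [344.6 224.8]
```

View pics/crop2.png

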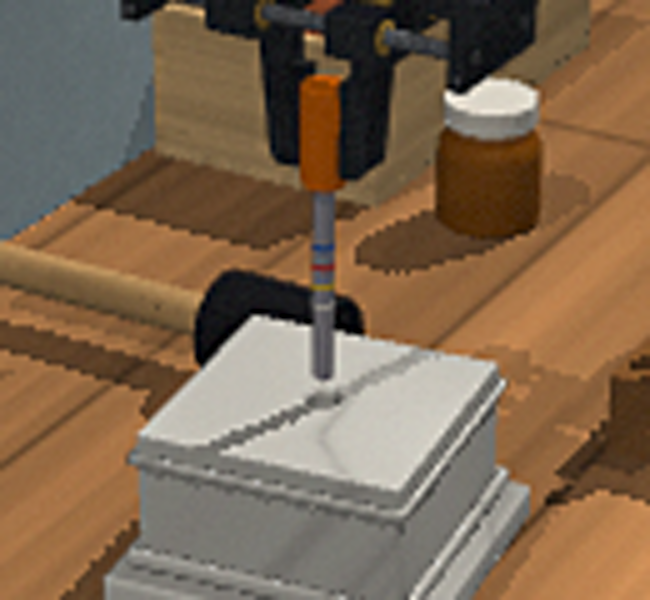

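Side crop: the rod tip at (322,376) hangs straight over the hole mouth at (326,400), and the alignment is within about 1 mm. I'm lowering with small steps.

```bash
python3 -m crank '[{"hand":0,"dx":-0.08,"dy":0,"dz":0.5,"ax":0,"ay":0,"az":0},{"hand":0,"dx":0,"dy":0,"dz":0.4,"ax":0,"ay":0,"az":0},{"hand":0,"dx":0,"dy":0,"dz":0.4,"ax":0,"ay":0,"az":0},{"hand":0,"dx":0,"dy":0,"dz":0.3,"ax":0,"ay":0,"az":0}]';python3 -m crank '[{"hand":0,"dx":0,"dy":0,"dz":0.3,"ax":0,"ay":0,"az":0},{"hand":0,"dx":0,"dy":0,"dz":0.3,"ax":0,"ay":0,"az":0},{"hand":0,"dx":0,"dy":0,"dz":0,"ax":0,"ay":0,"az":0}]'
```

```text
time: 9.95
position: [603.8, 10.0, 205.1]
tcp_rot: [-0.0, 0.707, 0.707, -0.0]
force: [0.7, -0.3, -2.3]
finger_gap: 21.4
finger_force: 20.0
time: 10.25
position: [603.8, 10.0, 199.2]
tcp_rot: [-0.0, 0.707, 0.707, -0.0]
force: [-0.5, 0.3, 0.0]
finger_gap: 21.1
finger_force: 20.0
```

```bash
python3 -m crank '[{"hand":0,"dx":0,"dy":0,"dz":0.5,"ax":0,"ay":0,"az":0},{"hand":0,"dx":0,"dy":0,"dz":0.5,"ax":0,"ay":0,"az":0},{"hand":0,"dx":0,"dy":0,"dz":0.5,"ax":0,"ay":0,"az":0},{"hand":0,"dx":0,"dy":0,"dz":0.5,"ax":0,"ay":0,"az":0},{"hand":0,"dx":0,"dy":0,"dz":0.3,"ax":0,"ay":0,"az":0},{"hand":0,"dx":0,"dy":0,"dz":0.3,"ax":0,"ay":0,"az":0},{"hand":0,"dx":0,"dy":0,"dz":0,"ax":0,"ay":0,"az":0}]';python3 -m crank '[{"hand":0,"dx":0,"dy":0,"dz":0.2,"ax":0,"ay":0,"az":0},{"hand":0,"dx":0,"dy":0,"dz":0.2,"ax":0,"ay":0,"az":0},{"hand":0,"dx":0,"dy":0,"dz":0,"ax":0,"ay":0,"az":0}]';python3 -m crank '[{"hand":0,"dx":0,"dy":0,"dz":0.2,"ax":0,"ay":0,"az":0},{"hand":0,"dx":0,"dy":0,"dz":0,"ax":0,"ay":0,"az":0}]'
```

```text
time: 10.95
position: [603.9, 10.0, 173.3]
tcp_rot: [-0.0, 0.707, 0.707, -0.0]
force: [-0.4, -0.2, -0.6]
finger_gap: 21.2
finger_force: 20.0
time: 11.25
position: [604.0, 10.0, 169.5]
tcp_rot: [-0.0, 0.707, 0.707, -0.0]
force: [-0.7, 0.4, -1.8]
finger_gap: 21.3
finger_force: 20.0
time: 11.45
position: [604.0, 10.0, 167.5]
tcp_rot: [-0.0, 0.707, 0.707, -0.0]
force: [0.1, 0.4, -1.0]
finger_gap: 21.4
finger_force: 20.0
```

```bash
python3 -m crank '[{"hand":0,"dx":0,"dy":0,"dz":0.15,"ax":0,"ay":0,"az":0},{"hand":0,"dx":0,"dy":0,"dz":0,"ax":0,"ay":0,"az":0}]';python3 -m crank '[{"hand":0,"dx":0,"dy":0,"dz":0.3,"ax":0,"ay":0,"az":0},{"hand":0,"dx":0,"dy":0,"dz":0.2,"ax":0,"ay":0,"az":0},{"hand":0,"dx":0,"dy":0,"dz":0,"ax":0,"ay":0,"az":0}]'
```

```text
time: 11.65
position: [604.0, 10.0, 166.0]
tcp_rot: [-0.0, 0.707, 0.707, -0.0]
force: [0.1, 0.4, -1.8]
finger_gap: 21.5
finger_force: 20.0
time: 11.95
position: [603.8, 10.0, 160.8]
tcp_rot: [-0.0, 0.707, 0.707, -0.0]
force: [-0.2, 0.1, -0.8]
finger_gap: 21.3
finger_force: 20.0
```

```bash
for i in 1; do python3 -m crank '[{"hand":0,"dx":0,"dy":0,"dz":0.15,"ax":0,"ay":0,"az":0},{"hand":0,"dx":0,"dy":0,"dz":0,"ax":0,"ay":0,"az":0}]';python3 -m crank '[{"hand":0,"dx":0,"dy":0,"dz":0.1,"ax":0,"ay":0,"az":0},{"hand":0,"dx":0,"dy":0,"dz":0,"ax":0,"ay":0,"az":0}]';python3 -m crank '[{"hand":0,"dx":0,"dy":0,"dz":0.1,"ax":0,"ay":0,"az":0},{"hand":0,"dx":0,"dy":0,"dz":0,"ax":0,"ay":0,"az":0}]'; done
```

```text
time: 12.15
position: [604.0, 10.0, 159.6]
tcp_rot: [-0.0, 0.707, 0.707, -0.0]
force: [0.2, 0.5, -1.2]
finger_gap: 21.2
finger_force: 20.0
time: 12.35
position: [604.1, 10.0, 158.6]
tcp_rot: [0.0, 0.707, 0.707, -0.0]
force: [0.5, -0.6, -1.2]
finger_gap: 21.3
finger_force: 20.0
time: 12.55
position: [604.0, 10.0, 157.6]
tcp_rot: [-0.0, 0.707, 0.707, -0.0]
force: [-0.2, 0.2, -1.2]
finger_gap: 21.2
finger_force: 20.0
```

```bash
python3 -m crank '[{"hand":0,"dx":0,"dy":0,"dz":0.15,"ax":0,"ay":0,"az":0},{"hand":0,"dx":0,"dy":0,"dz":0,"ax":0,"ay":0,"az":0}]';python3 -m crank '[{"hand":0,"dx":0,"dy":0,"dz":0.3,"ax":0,"ay":0,"az":0},{"hand":0,"dx":0,"dy":0,"dz":0.2,"ax":0,"ay":0,"az":0},{"hand":0,"dx":0,"dy":0,"dz":0,"ax":0,"ay":0,"az":0}]'
```

```text
time: 12.75
position: [604.0, 10.0, 156.0]
tcp_rot: [-0.0, 0.707, 0.707, -0.0]
force: [-0.5, 0.0, -1.1]
finger_gap: 21.5
finger_force: 20.0
time: 13.05
position: [603.8, 10.0, 150.8]
tcp_rot: [-0.0, 0.707, 0.707, -0.0]
force: [-0.0, -0.0, -1.3]
finger_gap: 21.2
finger_force: 20.0
```

Not 50 either (tip depth ≈58). Stepping through the 60 mm zone.

```bash
python3 -m crank '[{"hand":0,"dx":0,"dy":0,"dz":0.15,"ax":0,"ay":0,"az":0},{"hand":0,"dx":0,"dy":0,"dz":0,"ax":0,"ay":0,"az":0}]';python3 -m crank '[{"hand":0,"dx":0,"dy":0,"dz":0.1,"ax":0,"ay":0,"az":0},{"hand":0,"dx":0,"dy":0,"dz":0,"ax":0,"ay":0,"az":0}]';python3 -m crank '[{"hand":0,"dx":0,"dy":0,"dz":0.1,"ax":0,"ay":0,"az":0},{"hand":0,"dx":0,"dy":0,"dz":0,"ax":0,"ay":0,"az":0}]'
```

```text
time: 13.25
position: [604.0, 10.0, 149.5]
tcp_rot: [-0.0, 0.707, 0.707, -0.0]
force: [0.2, 0.2, -0.5]
finger_gap: 21.4
finger_force: 20.0
time: 13.45
position: [604.1, 10.0, 148.6]
tcp_rot: [0.0, 0.707, 0.707, -0.0]
force: [1.1, 0.5, -1.0]
finger_gap: 21.4
finger_force: 20.0
time: 13.65
position: [604.0, 10.0, 147.6]
tcp_rot: [0.0, 0.707, 0.707, -0.0]
force: [-0.4, 0.0, -1.6]
finger_gap: 21.0
finger_force: 20.0
```

```bash
python3 -m crank '[{"hand":0,"dx":0,"dy":0,"dz":0.15,"ax":0,"ay":0,"az":0},{"hand":0,"dx":0,"dy":0,"dz":0,"ax":0,"ay":0,"az":0}]';python3 -m crank '[{"hand":0,"dx":0,"dy":0,"dz":0.3,"ax":0,"ay":0,"az":0},{"hand":0,"dx":0,"dy":0,"dz":0.2,"ax":0,"ay":0,"az":0},{"hand":0,"dx":0,"dy":0,"dz":0,"ax":0,"ay":0,"az":0}]'
```

```text
time: 13.85
position: [604.0, 10.1, 146.0]
tcp_rot: [-0.0, 0.707, 0.707, -0.0]
force: [0.2, 0.0, -1.4]
finger_gap: 21.3
finger_force: 20.0
time: 14.15
position: [603.8, 10.0, 140.8]
tcp_rot: [-0.0, 0.707, 0.707, -0.0]
force: [1.2, -0.3, -1.4]
finger_gap: 21.1
finger_force: 20.0
```

```bash
python3 -m crank '[{"hand":0,"dx":0,"dy":0,"dz":0.15,"ax":0,"ay":0,"az":0},{"hand":0,"dx":0,"dy":0,"dz":0,"ax":0,"ay":0,"az":0}]';python3 -m crank '[{"hand":0,"dx":0,"dy":0,"dz":0.1,"ax":0,"ay":0,"az":0},{"hand":0,"dx":0,"dy":0,"dz":0,"ax":0,"ay":0,"az":0}]';python3 -m crank '[{"hand":0,"dx":0,"dy":0,"dz":0.05,"ax":0,"ay":0,"az":0},{"hand":0,"dx":0,"dy":0,"dz":0,"ax":0,"ay":0,"az":0}]'
```

```text
time: 14.35
position: [604.0, 10.0, 139.5]
tcp_rot: [-0.0, 0.707, 0.707, -0.0]
force: [-0.0, 0.1, -1.4]
finger_gap: 21.4
finger_force: 20.0
time: 14.55
position: [604.2, 10.0, 138.7]
tcp_rot: [0.0, 0.707, 0.707, 0.0]
force: [0.5, -0.8, -0.4]
finger_gap: 21.5
finger_force: 20.0
time: 14.75
position: [604.2, 10.1, 138.4]
tcp_rot: [0.0, 0.707, 0.707, 0.0]
force: [-1.0, 0.6, 0.7]
finger_gap: 21.3
finger_force: 20.0
```

Force is beginning to rise at 70 mm. I'll press a little more, rest, and look at the rings.

```bash
python3 -m crank '[{"hand":0,"dx":0,"dy":0,"dz":0.05,"ax":0,"ay":0,"az":0},{"hand":0,"dx":0,"dy":0,"dz":0,"ax":0,"ay":0,"az":0},{"hand":0,"dx":0,"dy":0,"dz":0,"ax":0,"ay":0,"az":0},{"hand":0,"dx":0,"dy":0,"dz":0,"ax":0,"ay":0,"az":0}]'
python3 - <<'E'
from h import *
c=camera("side");f=[]
for i in range(4):
    camera("top");s=sense();f.append(s["force"][2])
print(np.round(f,1),s["position"])
cv2.imwrite("pics/crop3.png",cv2.resize(c["image"][150:270,240:370],(650,600),interpolation=cv2.INTER_CUBIC)[...,::-1])
E
```

```text
time: 15.15
position: [604.3, 10.1, 138.0]
tcp_rot: [0.0, 0.707, 0.707, 0.0]
force: [-0.3, -0.8, 2.9]
finger_gap: 21.6
finger_force: 20.0
[3.1 3.5 3.8 4.5] [604.312872    10.08213566 137.86426728]
```

View pics/crop3.png

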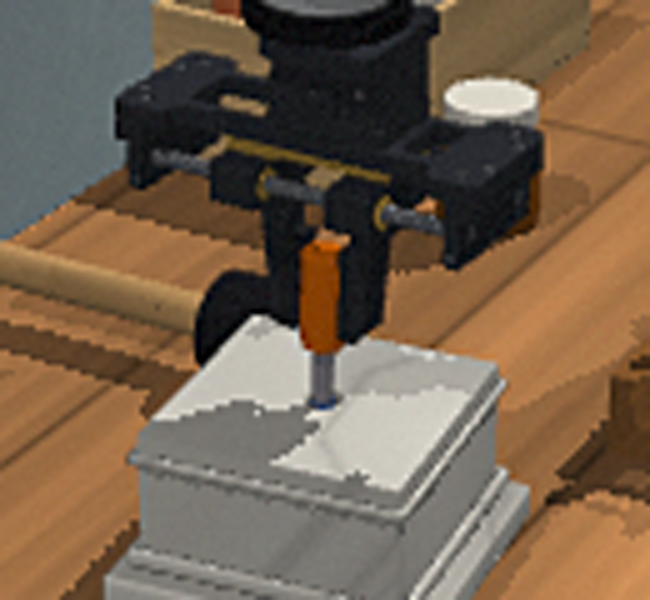

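Side crop: the blue ring at (322,403) is level with the marble, so with the contact force of about 5 N the socket is 70 mm deep and the match is pin3 (110 mm, at y≈-319). Taking the rod back to its stand.

```bash
python3 -m crank '[{"hand":0,"dx":0,"dy":0,"dz":-0.5,"ax":0,"ay":0,"az":0},{"hand":0,"dx":0,"dy":0,"dz":-2,"ax":0,"ay":0,"az":0},{"hand":0,"dx":0,"dy":0,"dz":-2.5,"ax":0,"ay":0,"az":0},{"hand":0,"dx":0,"dy":0,"dz":-2.5,"ax":0,"ay":0,"az":0},{"hand":0,"dx":0,"dy":0,"dz":-2.5,"ax":0,"ay":0,"az":0},{"hand":0,"dx":0,"dy":0,"dz":-1,"ax":0,"ay":0,"az":0},{"hand":0,"dx":0,"dy":0,"dz":0,"ax":0,"ay":0,"az":0}]'; python3 -m crank '[{"hand":0,"dx":3.5,"dy":-1.4,"dz":0,"ax":0,"ay":0,"az":0},{"hand":0,"dx":3.5,"dy":-1.4,"dz":0,"ax":0,"ay":0,"az":0},{"hand":0,"dx":3.5,"dy":-1.4,"dz":0,"ax":0,"ay":0,"az":0},{"hand":0,"dx":3.5,"dy":-1.4,"dz":0,"ax":0,"ay":0,"az":0},{"hand":0,"dx":3.5,"dy":-1.4,"dz":0,"ax":0,"ay":0,"az":0},{"hand":0,"dx":3.5,"dy":-1.4,"dz":0,"ax":0,"ay":0,"az":0},{"hand":0,"dx":3.5,"dy":-1.4,"dz":0,"ax":0,"ay":0,"az":0},{"hand":0,"dx":3.5,"dy":-1.4,"dz":0,"ax":0,"ay":0,"az":0},{"hand":0,"dx":3.5,"dy":-1.4,"dz":0,"ax":0,"ay":0,"az":0},{"hand":0,"dx":2.2,"dy":-0.4,"dz":0,"ax":0,"ay":0,"az":0},{"hand":0,"dx":0,"dy":0,"dz":0,"ax":0,"ay":0,"az":0},{"hand":0,"dx":0,"dy":0,"dz":0,"ax":0,"ay":0,"az":0}]'
```

```text
time: 16.1
position: [604.6, 10.1, 248.6]
tcp_rot: [0.001, 0.707, 0.707, 0.001]
force: [0.1, -0.2, -0.9]
finger_gap: 21.5
finger_force: 20.0
time: 17.3
position: [473.8, 346.2, 246.1]
tcp_rot: [0.0, 0.707, 0.707, -0.002]
force: [0.8, -0.5, -0.8]
finger_gap: 21.3
finger_force: 20.0
```

```bash
python3 -m crank '[{"hand":0,"dx":0.07,"dy":0.06,"dz":2,"ax":0,"ay":0,"az":0},{"hand":0,"dx":0,"dy":0,"dz":2,"ax":0,"ay":0,"az":0},{"hand":0,"dx":0,"dy":0,"dz":1.8,"ax":0,"ay":0,"az":0},{"hand":0,"dx":0,"dy":0,"dz":0,"ax":0,"ay":0,"az":0},{"hand":0,"dx":0,"dy":0,"dz":0,"ax":0,"ay":0,"az":0}]'; python3 -m crank '[{"hand":0,"dx":0,"dy":0,"dz":0.4,"ax":0,"ay":0,"az":0},{"hand":0,"dx":0,"dy":0,"dz":0.4,"ax":0,"ay":0,"az":0},{"hand":0,"dx":0,"dy":0,"dz":0.4,"ax":0,"ay":0,"az":0},{"hand":0,"dx":0,"dy":0,"dz":0.4,"ax":0,"ay":0,"az":0}]'
```

```text
time: 17.8
position: [475.4, 346.2, 189.4]
tcp_rot: [0.0, 0.708, 0.706, -0.001]
force: [0.1, 0.4, -0.8]
finger_gap: 21.3
finger_force: 20.0
time: 18.2
position: [475.0, 347.8, 173.6]
tcp_rot: [0.0, 0.707, 0.707, 0.0]
force: [0.5, -0.3, -1.0]
finger_gap: 21.2
finger_force: 20.0
```

```bash
python3 -m crank '[{"hand":0,"dx":0,"dy":0,"dz":0.8,"ax":0,"ay":0,"az":0},{"hand":0,"dx":0,"dy":0,"dz":0.8,"ax":0,"ay":0,"az":0},{"hand":0,"dx":0,"dy":0,"dz":0.8,"ax":0,"ay":0,"az":0},{"hand":0,"dx":0,"dy":0,"dz":0.8,"ax":0,"ay":0,"az":0},{"hand":0,"dx":0,"dy":0,"dz":0.5,"ax":0,"ay":0,"az":0},{"hand":0,"dx":0,"dy":0,"dz":0.2,"ax":0,"ay":0,"az":0},{"hand":0,"dx":0,"dy":0,"dz":0,"ax":0,"ay":0,"az":0}]'; python3 -m crank '[{"hand":1,"dx":0,"dy":0,"dz":0,"ax":0,"ay":0,"az":0},{"hand":1,"dx":0,"dy":0,"dz":0,"ax":0,"ay":0,"az":0},{"hand":1,"dx":0,"dy":0,"dz":0,"ax":0,"ay":0,"az":0},{"hand":1,"dx":0,"dy":0,"dz":0,"ax":0,"ay":0,"az":0},{"hand":1,"dx":0,"dy":0,"dz":0,"ax":0,"ay":0,"az":0},{"hand":1,"dx":0,"dy":0,"dz":0,"ax":0,"ay":0,"az":0}]'
```

```text
time: 18.9
position: [474.8, 347.8, 134.4]
tcp_rot: [0.0, 0.707, 0.707, -0.0]
force: [0.5, 0.2, -1.0]
finger_gap: 21.2
finger_force: 20.0
time: 19.5
position: [474.9, 347.9, 134.8]
tcp_rot: [0.0, 0.707, 0.707, 0.0]
force: [-0.3, -0.1, 0.6]
finger_gap: 67.1
finger_force: 0.0
```

Lift away, check the rod, and travel toward the rack.

```bash
python3 -m crank '[{"hand":1,"dx":0,"dy":0,"dz":0,"ax":0,"ay":0,"az":0},{"hand":1,"dx":0,"dy":0,"dz":-2,"ax":0,"ay":0,"az":0},{"hand":1,"dx":0,"dy":0,"dz":-4,"ax":0,"ay":0,"az":0},{"hand":1,"dx":0,"dy":0,"dz":-4,"ax":0,"ay":0,"az":0},{"hand":1,"dx":-4,"dy":1.4,"dz":-1.5,"ax":0,"ay":0,"az":0},{"hand":1,"dx":-4,"dy":1.4,"dz":0,"ax":0,"ay":0,"az":0},{"hand":1,"dx":-4,"dy":1.4,"dz":0,"ax":0,"ay":0,"az":0},{"hand":1,"dx":-4,"dy":1.4,"dz":0,"ax":0,"ay":0,"az":0},{"hand":1,"dx":-4,"dy":1.4,"dz":0,"ax":0,"ay":0,"az":0},{"hand":1,"dx":-4,"dy":1.4,"dz":0,"ax":0,"ay":0,"az":0},{"hand":1,"dx":-4,"dy":1.4,"dz":0,"ax":0,"ay":0,"az":0}]'; python3 -m crank '[{"hand":1,"dx":-4,"dy":0,"dz":0,"ax":0,"ay":0,"az":0},{"hand":1,"dx":-4,"dy":0,"dz":0,"ax":0,"ay":0,"az":0},{"hand":1,"dx":-4,"dy":-0.5,"dz":0,"ax":0,"ay":0,"az":0},{"hand":1,"dx":-4,"dy":-0.5,"dz":0,"ax":0,"ay":0,"az":0},{"hand":1,"dx":-4,"dy":-0.8,"dz":0,"ax":0,"ay":0,"az":0},{"hand":1,"dx":-4,"dy":-0.8,"dz":0,"ax":0,"ay":0,"az":0},{"hand":1,"dx":-4,"dy":-0.8,"dz":0,"ax":0,"ay":0,"az":0},{"hand":1,"dx":-4,"dy":-0.8,"dz":0,"ax":0,"ay":0,"az":0},{"hand":1,"dx":-4,"dy":-0.8,"dz":0,"ax":0,"ay":0,"az":0},{"hand":1,"dx":-2,"dy":-1,"dz":0,"ax":0,"ay":0,"az":0},{"hand":1,"dx":0,"dy":0,"dz":0,"ax":0,"ay":0,"az":0},{"hand":1,"dx":0,"dy":0,"dz":0,"ax":0,"ay":0,"az":0}]'
python3 m.py | grep -A1 -E "orange|pin"; python3 -c "
from h import *
for r in place_of('side','rod_grip')[:2]: print(r['score'],w(camera('side'),r['point']))
s=sense();print(s['position'],s['force'],np.round(s['qpos'],2))"
```

```text
time: 20.6
position: [573.1, 66.0, 249.8]
tcp_rot: [0.0, 0.707, 0.707, 0.0]
force: [0.8, 0.5, 0.2]
finger_gap: 88.2
finger_force: 0.0
time: 21.8
position: [512.6, -311.6, 249.7]
tcp_rot: [-0.0, 0.707, 0.707, 0.0]
force: [1.3, 1.0, 0.3]
finger_gap: 87.7
finger_force: 0.0
top orange [(array([206.8, 280. ]), [203, 276, 9, 9, 65])] W [480.9 344.5 164. ] zmax [159. 165. 168.]
 topface [481.7 344.8 165. ] 58
 pin [485, 223, 107, 71, 6370] ztop 650.3 xy [ 492.2 -290.6] plane [ 454.2 -305.   650.3]
 pin [434, 267, 9, 7, 44] ztop 112.3 xy [ 500.2 -226.9] plane [ 501.1 -229.6  112.3]
 pin [451, 267, 9, 6, 37] ztop 93.4 xy [ 501. -272.] plane [ 501.9 -274.3   93.4]
 pin [469, 266, 12, 7, 57] ztop 122.1 xy [ 500.9 -316.2] plane [ 500.7 -319.7  122.1]
 pin [417, 268, 8, 6, 38] ztop 103.5 xy [ 500.4 -183.1] plane [ 501.5 -185.6  103.5]
 socket [343. 230.] [341, 229, 5, 3, 15] [606.5  11.3  92. ]
--
side orange [(array([272.4, 296.8]), [271, 292, 3, 10, 16]), (array([266.3, 299.5]), [262, 294, 11, 13, 35]), (array([263.5, 305.6]), [263, 303, 2, 7, 11]), (array([269.3, 311.8]), [264, 305, 10, 13, 43
[... 167 characters left out ...]
y [ 496.9 -283.6] plane [ 510.9 -321.3  559.9]
 pin [380, 115, 5, 18, 46] ztop 285.0 xy [ 558.7 -307.9] plane [ 558.5 -307.9  285. ]
 pin [395, 177, 6, 23, 112] ztop 118.9 xy [ 502.2 -313.5] plane [ 504.4 -317.2  118.9]
 pin [382, 193, 12, 20, 161] ztop 106.2 xy [ 502.2 -227. ] plane [ 504.7 -229.9  106.2]
 pin [375, 203, 6, 17, 86] ztop 100.0 xy [ 501.3 -178.6] plane [ 501.6 -179.2  100. ]
 marble top rect ((607.0133666992188, 11.194496154785156), (133.8490447998047, 140.1526641845703), 7.50290584564209) 92.33272269961732
0.93 [481.5541745  349.45441705 139.04432817]
[ 513.4436695  -310.25496725  249.96470309] [ 0.23951937 -0.33685361 -0.56034853] [ 0.77  0.69 -0.54  1.63  0.42  0.94  0.09]
```

View pics/crop1.png

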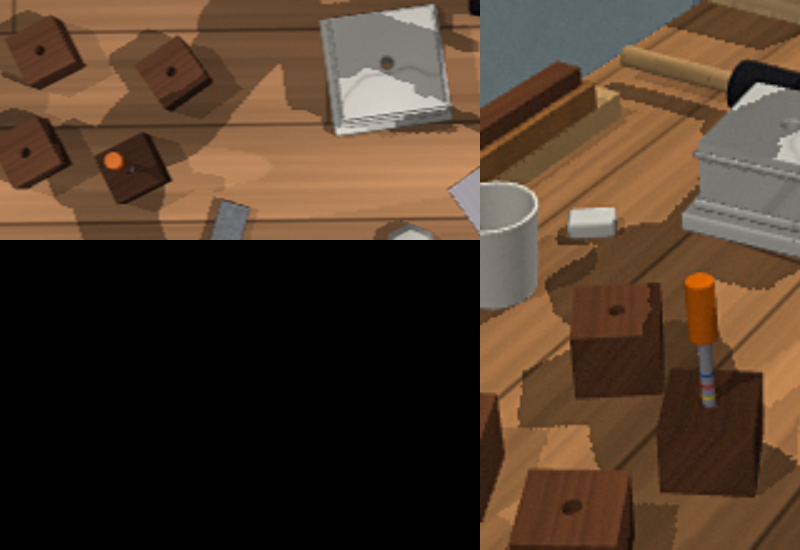

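The crop shows the rod at (700,310) back in its own stand, leaning slightly (about 0.05 rad, within tolerance), with the yellow ring at the rim as at the start. On to pin3.

```bash
python3 -m crank '[{"hand":1,"dx":-0.9,"dy":-1.2,"dz":0,"ax":0,"ay":0,"az":0},{"hand":1,"dx":0,"dy":0,"dz":3,"ax":0,"ay":0,"az":0},{"hand":1,"dx":0,"dy":0,"dz":3,"ax":0,"ay":0,"az":0},{"hand":1,"dx":0,"dy":0,"dz":3,"ax":0,"ay":0,"az":0},{"hand":1,"dx":0,"dy":0,"dz":0,"ax":0,"ay":0,"az":0}]'
```

```text
time: 22.5
position: [497.1, -320.7, 156.4]
tcp_rot: [-0.004, 0.707, 0.707, -0.002]
force: [-0.3, -0.2, -0.1]
finger_gap: 88.4
finger_force: 0.0
```

```bash
python3 -m crank '[{"hand":1,"dx":0,"dy":0.1,"dz":2,"ax":0,"ay":0,"az":0},{"hand":1,"dx":0,"dy":0,"dz":0,"ax":0,"ay":0,"az":0},{"hand":1,"dx":0,"dy":0,"dz":0,"ax":0,"ay":0,"az":0}]'
```

```text
time: 22.8
position: [501.8, -321.5, 140.9]
tcp_rot: [0.001, 0.707, 0.707, 0.0]
force: [-0.2, 1.0, 0.0]
finger_gap: 88.2
finger_force: 0.0
```

```bash
python3 -m crank '[{"hand":1,"dx":0.2,"dy":0,"dz":2,"ax":0,"ay":0,"az":0},{"hand":1,"dx":0,"dy":0,"dz":1.5,"ax":0,"ay":0,"az":0},{"hand":1,"dx":0,"dy":0,"dz":0.8,"ax":0,"ay":0,"az":0},{"hand":1,"dx":0,"dy":0,"dz":0,"ax":0,"ay":0,"az":0},{"hand":0,"dx":0,"dy":0,"dz":0,"ax":0,"ay":0,"az":0},{"hand":0,"dx":0,"dy":0,"dz":0,"ax":0,"ay":0,"az":0},{"hand":0,"dx":0,"dy":0,"dz":0,"ax":0,"ay":0,"az":0},{"hand":0,"dx":0,"dy":0,"dz":0,"ax":0,"ay":0,"az":0},{"hand":0,"dx":0,"dy":0,"dz":0,"ax":0,"ay":0,"az":0},{"hand":0,"dx":0,"dy":0,"dz":0,"ax":0,"ay":0,"az":0}]' 20; python3 -m crank '[{"hand":0,"dx":0,"dy":0,"dz":0,"ax":0,"ay":0,"az":0},{"hand":0,"dx":0,"dy":0,"dz":0,"ax":0,"ay":0,"az":0},{"hand":0,"dx":0,"dy":0,"dz":0,"ax":0,"ay":0,"az":0},{"hand":0,"dx":0,"dy":0,"dz":0,"ax":0,"ay":0,"az":0},{"hand":0,"dx":0,"dy":0,"dz":0,"ax":0,"ay":0,"az":0},{"hand":0,"dx":0,"dy":0,"dz":0,"ax":0,"ay":0,"az":0},{"hand":0,"dx":0,"dy":0,"dz":0,"ax":0,"ay":0,"az":0},{"hand":0,"dx":0,"dy":0,"dz":0,"ax":0,"ay":0,"az":0}]'
```

```text
time: 23.8
position: [501.6, -319.2, 96.8]
tcp_rot: [0.0, 0.707, 0.707, 0.0]
force: [-0.5, 0.2, -0.2]
finger_gap: 42.5
finger_force: 0.0
time: 24.6
position: [501.7, -319.2, 96.7]
tcp_rot: [0.0, 0.707, 0.707, 0.0]
force: [1.0, -0.1, -0.8]
finger_gap: 13.3
finger_force: 19.9
```

```bash
python3 -m crank '[{"hand":0,"dx":0,"dy":0,"dz":-0.5,"ax":0,"ay":0,"az":0},{"hand":0,"dx":0,"dy":0,"dz":-1.5,"ax":0,"ay":0,"az":0},{"hand":0,"dx":0,"dy":0,"dz":-2,"ax":0,"ay":0,"az":0},{"hand":0,"dx":0,"dy":0,"dz":-2.5,"ax":0,"ay":0,"az":0},{"hand":0,"dx":0,"dy":0,"dz":-2.5,"ax":0,"ay":0,"az":0},{"hand":0,"dx":0,"dy":0,"dz":-2.5,"ax":0,"ay":0,"az":0},{"hand":0,"dx":0,"dy":0,"dz":-1.5,"ax":0,"ay":0,"az":0},{"hand":0,"dx":0,"dy":0,"dz":0,"ax":0,"ay":0,"az":0}]'; python3 -m crank '[{"hand":0,"dx":2,"dy":1,"dz":0,"ax":0,"ay":0,"az":0},{"hand":0,"dx":3.5,"dy":1,"dz":0,"ax":0,"ay":0,"az":0},{"hand":0,"dx":3.5,"dy":1,"dz":0,"ax":0,"ay":0,"az":0},{"hand":0,"dx":3.5,"dy":1,"dz":0,"ax":0,"ay":0,"az":0},{"hand":0,"dx":3.5,"dy":1,"dz":0,"ax":0,"ay":0,"az":0},{"hand":0,"dx":3.5,"dy":1,"dz":0,"ax":0,"ay":0,"az":0},{"hand":0,"dx":3.5,"dy":1,"dz":0,"ax":0,"ay":0,"az":0},{"hand":0,"dx":3.5,"dy":1,"dz":0,"ax":0,"ay":0,"az":0},{"hand":0,"dx":3.5,"dy":1,"dz":0,"ax":0,"ay":0,"az":0},{"hand":0,"dx":2.9,"dy":1.2,"dz":0,"ax":0,"ay":0,"az":0},{"hand":0,"dx":0,"dy":0,"dz":0,"ax":0,"ay":0,"az":0},{"hand":0,"dx":0,"dy":0,"dz":0,"ax":0,"ay":0,"az":0}]'
```

```text
time: 25.4
position: [502.3, -319.6, 229.9]
tcp_rot: [0.002, 0.707, 0.707, 0.0]
force: [-0.1, 0.1, -1.3]
finger_gap: 13.3
finger_force: 19.9
time: 26.6
position: [602.8, 10.0, 226.0]
tcp_rot: [-0.0, 0.707, 0.708, -0.001]
force: [0.6, -1.4, -2.0]
finger_gap: 13.4
finger_force: 19.9
```

```bash
python3 -m crank '[{"hand":0,"dx":0,"dy":0.05,"dz":1.5,"ax":0,"ay":0,"az":0},{"hand":0,"dx":0,"dy":0,"dz":1.2,"ax":0,"ay":0,"az":0},{"hand":0,"dx":0,"dy":0,"dz":0.8,"ax":0,"ay":0,"az":0},{"hand":0,"dx":0,"dy":0,"dz":0,"ax":0,"ay":0,"az":0},{"hand":0,"dx":0,"dy":0,"dz":0,"ax":0,"ay":0,"az":0},{"hand":0,"dx":0,"dy":0,"dz":0,"ax":0,"ay":0,"az":0}]'
python3 - <<'E'
from h import *
c=camera("side");s=sense();p=s["position"];print(p,s["tcp_rot"],"foot z",p[2]-86.7)
B=np.array([2.4,2.1,0])
print("socket px",px(c,np.array([603.6,10,92])+B),"pin foot exp",px(c,np.array([p[0],p[1],p[2]-86.7])+B),"pin at foot+60",px(c,np.array([p[0],p[1],p[2]-26.7])+B))
cv2.imwrite("pics/crop4.png",cv2.resize(c["image"][170:250,270:340],(700,800)[:1]+(600,) if 0 else (525,600),interpolation=cv2.INTER_CUBIC)[...,::-1])
E
```

```text
time: 27.2
position: [604.5, 9.7, 192.2]
tcp_rot: [0.0, 0.707, 0.707, 0.0]
force: [-1.0, 0.2, -1.7]
finger_gap: 12.8
finger_force: 19.9
[604.57917216   9.77691458 192.30002062] [3.69080827e-04 7.07334402e-01 7.06878857e-01 4.33865013e-04] foot z 105.60002062402047
socket px [304.07918725 229.65589452] pin foot exp [303.76032037 224.46076443] pin at foot+60 [303.7224114 201.5565257]
```

View pics/crop4.png

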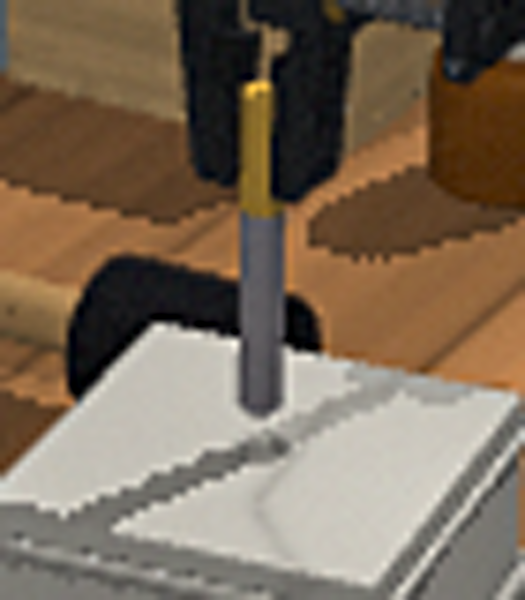

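Side crop: the pin is held upright, its foot at (262,410) just above the mouth at (266,447), aligned within about 1 mm. Entering gently.

```bash
python3 -m crank '[{"hand":0,"dx":0.03,"dy":-0.05,"dz":0.5,"ax":0,"ay":0,"az":0},{"hand":0,"dx":0,"dy":0,"dz":0.5,"ax":0,"ay":0,"az":0},{"hand":0,"dx":0,"dy":0,"dz":0.2,"ax":0,"ay":0,"az":0},{"hand":0,"dx":0,"dy":0,"dz":0,"ax":0,"ay":0,"az":0}]'; python3 -m crank '[{"hand":0,"dx":0,"dy":0,"dz":0.15,"ax":0,"ay":0,"az":0},{"hand":0,"dx":0,"dy":0,"dz":0,"ax":0,"ay":0,"az":0}]';python3 -m crank '[{"hand":0,"dx":0,"dy":0,"dz":0.1,"ax":0,"ay":0,"az":0},{"hand":0,"dx":0,"dy":0,"dz":0,"ax":0,"ay":0,"az":0}]'
```

```text
time: 27.65
position: [603.3, 10.0, 179.1]
tcp_rot: [-0.0, 0.707, 0.707, -0.0]
force: [-0.8, 0.3, -2.2]
finger_gap: 13.2
finger_force: 19.9
time: 27.85
position: [603.7, 10.1, 178.1]
tcp_rot: [-0.0, 0.707, 0.707, -0.0]
force: [-0.8, 0.6, -1.8]
finger_gap: 13.7
finger_force: 19.9
time: 28.05
position: [603.7, 10.0, 177.2]
tcp_rot: [0.0, 0.707, 0.707, -0.0]
force: [0.5, -0.8, -1.1]
finger_gap: 13.2
finger_force: 19.9
```

```bash
python3 -m crank '[{"hand":0,"dx":0,"dy":0,"dz":0.1,"ax":0,"ay":0,"az":0},{"hand":0,"dx":0,"dy":0,"dz":0,"ax":0,"ay":0,"az":0}]';python3 -m crank '[{"hand":0,"dx":0,"dy":0,"dz":0.15,"ax":0,"ay":0,"az":0},{"hand":0,"dx":0,"dy":0,"dz":0,"ax":0,"ay":0,"az":0}]';python3 -m crank '[{"hand":0,"dx":0,"dy":0,"dz":0.2,"ax":0,"ay":0,"az":0},{"hand":0,"dx":0,"dy":0,"dz":0,"ax":0,"ay":0,"az":0}]'
```

```text
time: 28.25
position: [603.6, 10.0, 176.1]
tcp_rot: [-0.0, 0.707, 0.707, -0.0]
force: [0.4, -0.2, -1.7]
finger_gap: 13.4
finger_force: 19.9
time: 28.45
position: [603.6, 10.0, 174.5]
tcp_rot: [-0.0, 0.707, 0.707, -0.0]
force: [-0.4, -0.6, -1.5]
finger_gap: 13.6
finger_force: 19.9
time: 28.65
position: [603.6, 10.0, 172.5]
tcp_rot: [-0.0, 0.707, 0.707, -0.0]
force: [0.7, 0.1, -1.4]
finger_gap: 13.5
finger_force: 19.9
```

It is in the hole with no wall force. Continuing down.

```bash
python3 -m crank '[{"hand":0,"dx":0,"dy":0,"dz":0.3,"ax":0,"ay":0,"az":0},{"hand":0,"dx":0,"dy":0,"dz":0.3,"ax":0,"ay":0,"az":0},{"hand":0,"dx":0,"dy":0,"dz":0.3,"ax":0,"ay":0,"az":0},{"hand":0,"dx":0,"dy":0,"dz":0.3,"ax":0,"ay":0,"az":0},{"hand":0,"dx":0,"dy":0,"dz":0.3,"ax":0,"ay":0,"az":0},{"hand":0,"dx":0,"dy":0,"dz":0.3,"ax":0,"ay":0,"az":0},{"hand":0,"dx":0,"dy":0,"dz":0.3,"ax":0,"ay":0,"az":0}]';python3 -m crank '[{"hand":0,"dx":0,"dy":0,"dz":0.4,"ax":0,"ay":0,"az":0},{"hand":0,"dx":0,"dy":0,"dz":0.4,"ax":0,"ay":0,"az":0},{"hand":0,"dx":0,"dy":0,"dz":0.4,"ax":0,"ay":0,"az":0},{"hand":0,"dx":0,"dy":0,"dz":0.4,"ax":0,"ay":0,"az":0},{"hand":0,"dx":0,"dy":0,"dz":0.4,"ax":0,"ay":0,"az":0}]';python3 -m crank '[{"hand":0,"dx":0,"dy":0,"dz":0.4,"ax":0,"ay":0,"az":0},{"hand":0,"dx":0,"dy":0,"dz":0.4,"ax":0,"ay":0,"az":0},{"hand":0,"dx":0,"dy":0,"dz":0.4,"ax":0,"ay":0,"az":0},{"hand":0,"dx":0,"dy":0,"dz":0.4,"ax":0,"ay":0,"az":0},{"hand":0,"dx":0,"dy":0,"dz":0,"ax":0,"ay":0,"az":0}]'
```

```text
time: 29.35
position: [603.8, 10.1, 151.5]
tcp_rot: [0.0, 0.707, 0.707, 0.0]
force: [0.2, -0.2, -1.3]
finger_gap: 13.2
finger_force: 19.9
time: 29.85
position: [603.9, 10.2, 131.4]
tcp_rot: [0.0, 0.707, 0.707, 0.0]
force: [0.1, -0.3, -1.2]
finger_gap: 13.6
finger_force: 19.9
time: 30.35
position: [604.0, 10.2, 115.2]
tcp_rot: [0.0, 0.707, 0.707, 0.0]
force: [1.9, 0.7, -3.2]
finger_gap: 13.2
finger_force: 19.9
```

```bash
python3 -m crank '[{"hand":0,"dx":0,"dy":0,"dz":0.3,"ax":0,"ay":0,"az":0},{"hand":0,"dx":0,"dy":0,"dz":0.2,"ax":0,"ay":0,"az":0},{"hand":0,"dx":0,"dy":0,"dz":0,"ax":0,"ay":0,"az":0}]';python3 -m crank '[{"hand":0,"dx":0,"dy":0,"dz":0.1,"ax":0,"ay":0,"az":0},{"hand":0,"dx":0,"dy":0,"dz":0,"ax":0,"ay":0,"az":0}]';python3 -m crank '[{"hand":0,"dx":0,"dy":0,"dz":0.1,"ax":0,"ay":0,"az":0},{"hand":0,"dx":0,"dy":0,"dz":0,"ax":0,"ay":0,"az":0},{"hand":0,"dx":0,"dy":0,"dz":0,"ax":0,"ay":0,"az":0}]'
```

```text
time: 30.65
position: [604.1, 10.2, 110.6]
tcp_rot: [0.0, 0.707, 0.707, 0.0]
force: [3.0, 1.7, -3.4]
finger_gap: 13.4
finger_force: 19.9
time: 30.85
position: [604.1, 10.2, 109.8]
tcp_rot: [0.0, 0.707, 0.707, 0.0]
force: [2.7, 1.1, -0.7]
finger_gap: 13.1
finger_force: 19.9
time: 31.15
position: [604.1, 10.2, 108.9]
tcp_rot: [0.0, 0.707, 0.707, 0.0]
force: [3.6, 1.9, -0.9]
finger_gap: 13.0
finger_force: 19.9
```

```bash
python3 -m crank '[{"hand":0,"dx":0.03,"dy":0.05,"dz":0.08,"ax":0,"ay":0,"az":0},{"hand":0,"dx":0,"dy":0,"dz":0,"ax":0,"ay":0,"az":0},{"hand":0,"dx":0,"dy":0,"dz":0,"ax":0,"ay":0,"az":0}]';python3 -m crank '[{"hand":0,"dx":0,"dy":0,"dz":0.05,"ax":0,"ay":0,"az":0},{"hand":0,"dx":0,"dy":0,"dz":0,"ax":0,"ay":0,"az":0},{"hand":0,"dx":0,"dy":0,"dz":0,"ax":0,"ay":0,"az":0}]'
```

```text
time: 31.45
position: [604.2, 10.3, 108.1]
tcp_rot: [0.0, 0.707, 0.707, -0.0]
force: [2.2, 0.4, 2.6]
finger_gap: 13.0
finger_force: 19.9
time: 31.75
position: [604.2, 10.3, 107.7]
tcp_rot: [0.0, 0.707, 0.707, -0.0]
force: [1.5, 0.9, 4.1]
finger_gap: 13.3
finger_force: 19.9
```

```bash
python3 -m crank '[{"hand":0,"dx":0,"dy":0,"dz":0.03,"ax":0,"ay":0,"az":0},{"hand":0,"dx":0,"dy":0,"dz":0,"ax":0,"ay":0,"az":0},{"hand":0,"dx":0,"dy":0,"dz":0,"ax":0,"ay":0,"az":0},{"hand":0,"dx":0,"dy":0,"dz":0,"ax":0,"ay":0,"az":0}]';python3 -m crank '[{"hand":1,"dx":0,"dy":0,"dz":0,"ax":0,"ay":0,"az":0},{"hand":1,"dx":0,"dy":0,"dz":0,"ax":0,"ay":0,"az":0},{"hand":1,"dx":0,"dy":0,"dz":0,"ax":0,"ay":0,"az":0},{"hand":1,"dx":0,"dy":0,"dz":0,"ax":0,"ay":0,"az":0},{"hand":1,"dx":0,"dy":0,"dz":-0.3,"ax":0,"ay":0,"az":0},{"hand":1,"dx":0,"dy":0,"dz":-2,"ax":0,"ay":0,"az":0},{"hand":1,"dx":0,"dy":0,"dz":-4,"ax":0,"ay":0,"az":0},{"hand":1,"dx":0,"dy":0,"dz":-4,"ax":0,"ay":0,"az":0},{"hand":1,"dx":0,"dy":0,"dz":-2,"ax":0,"ay":0,"az":0},{"hand":1,"dx":0,"dy":0,"dz":0,"ax":0,"ay":0,"az":0},{"hand":1,"dx":0,"dy":0,"dz":0,"ax":0,"ay":0,"az":0}]'
python3 - <<'E'
from h import *
c=camera("side")
cv2.imwrite("pics/side5.png",cv2.resize(c["image"][140:380,180:500],(800,600),interpolation=cv2.INTER_CUBIC)[...,::-1])
W=cloud(c);m=(W[...,2]>97)&(W[...,2]<150)&(abs(W[...,0]-604)<30)&(abs(W[...,1]-10)<30)
for a,b in blobs(m):
    print(a,b.tolist())
print(np.percentile(W[m],[2,50,98],axis=0).round(1), px(c,[606,12,132]).round(1))
E
```

```text
time: 32.15
position: [604.2, 10.3, 107.5]
tcp_rot: [0.0, 0.707, 0.707, -0.0]
force: [-0.1, 1.0, 5.7]
finger_gap: 13.3
finger_force: 19.9
time: 33.25
position: [603.9, 10.1, 229.9]
tcp_rot: [0.0, 0.707, 0.707, -0.0]
force: [0.3, 0.5, 0.5]
finger_gap: 87.9
finger_force: 0.0
[303.85714286 220.61904762] [301, 213, 6, 17, 84]
[[598.5   3.   97.4]
 [604.5  15.8 119.1]
 [613.3  20.9 134. ]] [304.1 214.6]
```

View pics/side5.png

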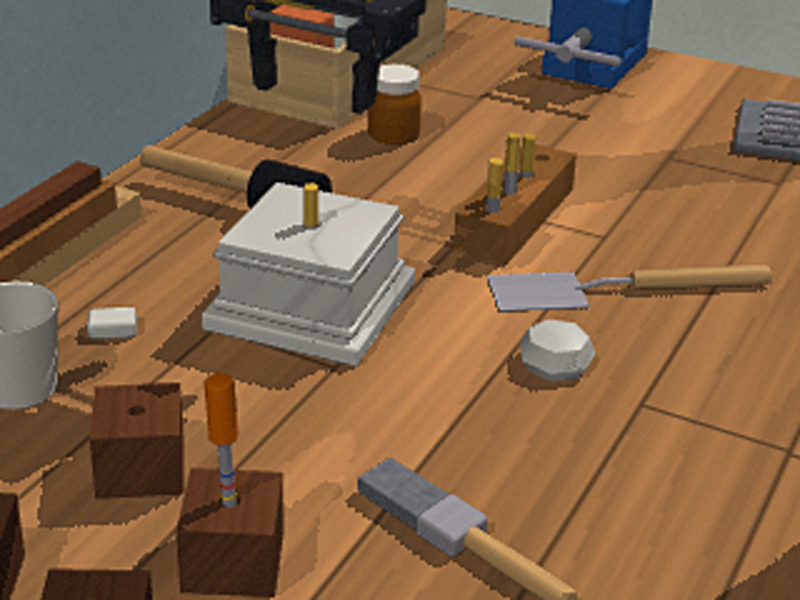

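The picture shows only brass standing out at (311,205), upright in the socket. The other three pins are in the rack at (495–530,130–210), the rod is in its stand at (222,440), and the gripper is clear.

```bash
python3 -c "
from rig import *
print(sign_off())"
```

```text
the job is handed in; nothing more can be done
None
```

The socket measured 70 mm deep, so I set the 110 mm pin (pin3) on its bottom and released it with only brass showing; the rod is back in its stand (leaning slightly, about 0.05 rad), and the job is handed in with no verdict shown.

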